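Calibrate the bench scale at the miniature painting table

ROBOT

A 7-joint arm with a two-finger parallel gripper is mounted at the origin on the work surface. World frame = base frame: x ahead of the robot, y to its left, z up, the work surface at z = 0. Lengths are in m, angles in rad, forces in N, time in s.
With the tool pointing down it reaches from about 0.35 to 0.9 m from the base axis. Payload 8.1 kg.
Tool frame: the origin (TCP) lies midway between the tips of the shut fingers; the grasp point (between the pads) lies 19 mm behind it; z points along the fingers, y is the line along which they close (so a half turn about z gives the same grasp; the last joint's range is limited). The gripper opens to 92 mm and grips with 3 to 60 N. Pads are 19 mm wide; open, the fingers measure 130 mm over their backs; the gripper's body (75 mm by 190 mm) begins 47 mm behind the grasp point.
Start: joints at [1.203, 0.434, 0.025, 1.573, -0.012, 1.134, -0.075], TCP at [0.164, -0.603, 0.227] pointing down, gripper open.
Joint ranges: [-2.62, 2.62], [-0.44, 2.09], [-1.27, 1.32], [0.08, 2.57], [-1.32, 4.46], [0.12, 2], [-2.74, 2.74]. Speed limits (rad/s): [2.22, 2.22, 3.01, 3.01, 3.14, 3.14, 3.14].

INTERFACE

Orientations are given as a rotation vector (axis times angle).
In Python, from cell import arm gives the robot as it stands.
- The arm moves only by the tool send_rows, never from a script. Its argument "increments" is a list of rows, each a list of 3 entries, a list of its own where there are three numbers: the finger opening in cm, from 0 to 9.18, then the shift along the tool's x, y, z in cm, then the turn, a rotation vector about the tool's x, y, z in rad. A call has 1 to 5 rows; each row shifts and turns the commanded pose from where the row before left it, along the tool's axes as they then stand; what a row does not reach is not made up. A row lasts 1/10 s, in which the tool goes at most 50 mm and 8.59 degrees, less where a joint would pass 70% of its speed; a pose out of reach is approached as far as the arm can. A call is refused whole if a number of a shift passes 5 or a number of a turn 0.15, either way. A call with a gripper value outside its range is refused whole. The fingers move at their own pace and stop on an object; "force" is the grip in N (left out, the last holds). Time passes only in rows, so rows that do not move let the fingers close. It gives the time, the measured TCP pose, the force, the opening and the grip force at its end, in the units of the state.
- arm.observe(): the state, without advancing time (a new reading comes with each control period).
- arm.get_image(name): name is "side" or "top" or "wrist"; returns the picture (480x640x3 uint8, red, green, blue); there is no depth.
- arm.camera_params(name): a dict with "camera_matrix" (3x3 intrinsics, pixels), "k1" (the pictures are not rectified: a ray, as slopes to the right and down, at radius r is drawn at 1 + k1 r^2 times it, then the intrinsics apply), "R" (3x3) and "t" (3): a world point X has camera coordinates R X + t. Camera axes: x right, y down, z forward; pixel columns grow to the right and rows downward; lengths in m; the calibration is good to about 2 mm. A picture is of the moment at which its call begins: read the wrist's pose just before it. camera_params takes no time and is no camera call; for the wrist camera it gives the pose at the moment of the call.
- arm.sign_off(): hands the job in; it is judged then, once.
The state is a dict: "clock": time; "joints": joint angles; "dq": joint speeds; "joint_efforts": joint torques, N m; "position": TCP position; "ee_rot": TCP orientation; "force": force on the tool from outside, world axes, zero at the start; "ft_torque": the same for the moment, N m; "width": opening from 0.0 (shut) to 1.0 (fully open); "gripper_force": force on a finger pad.
Only numpy, scipy, OpenCV 4.12 (cv2) and the standard library are available. Lean on these libraries where they do the work, as an engineer would, in place of code of your own. Each camera call takes 0.05 s, during which the arm holds its last target. There are 200 camera calls.

TASK

Calibrate the bench scale: take the largest weight (500 g) from the wooden weight block and set it gently, upright, in the middle of the steel pan. Only once it stands there by itself, draw the ball stylus out of the tool stand, reach its ball end down through the round hole in the scale's front panel and press the recessed calibration button all the way down. Finish while still holding the button down with the stylus in the gripper; leave the weight standing on the pan and everything else where it is.

Things in the scene. Friction and masses are not known exactly. Their poses are not given: they have to be found in the camera images.
- scale: Grey plastic bench scale, 230 mm deep (x) x 185 mm wide (y), housing top 50 mm up; fixed, turned up to 0.25 rad. Origin: centre of its underside; x from its front (display, four flat keys, access hole; nearest the robot) to its back, z up. Steel weighing pan 146 x 165 mm over the rear, top 62 mm up; ahead of it the level front panel, 70 mm deep. Keys and display are flat and not used.
- pan_centre (a point): Centre of the pan's upper surface, at (40, 0, 62) mm in the scale's frame; axes as the scale's.
- cal_hole (a point): Centre of the mouth of the round access hole in the front panel, at (-85, -65, 50) mm in the scale's frame (the -y front corner, beside the display). The hole is vertical, 13 mm in diameter with a 1.5 mm edge bevel; in it the white calibration button, 10 mm across, its flat top 12 mm below the mouth.
- cal_button (a joint): Travel of the recessed calibration button, m, straight down: 0 at rest, 0.005 fully down against its stop. A spring: 1.5 N starts it, 4 N holds it fully down, and it comes back up when let go.
- stylus: Ball stylus, 146 mm long, about 30 g. Origin: lowest point of its steel ball, z up along the tool. Ball 6 mm across; shank 4.4 mm across up to 40 mm, then a cone; collar 18 mm across from 48 to 53 mm; round dark wooden handle 10 mm across from 53 to 146 mm. Starts upright, collar resting on the stand's top, ball down in the hole, origin 12 mm above the table; lift it straight up 50 mm to clear.
- stylus_tip (a point): Lowest point of the stylus's ball (the same point as its origin).
- stand: Pale wooden tool stand, a fixed block 110 mm (its x) x 55 mm x 60 mm high, on the table to one side of the scale (left or right). Origin: centre of its underside. The stylus stands in the 12 mm hole at (-25, 0), the pin vice in the 10 mm hole at (30, 0) mm; holes are 55 mm deep.
- pin_vice: Short dark steel pin vice (hand drill) standing in the other hole of the stand, 86 mm long, a collar 16 mm across, top 94 mm above the table. Origin: its lower end. Leave it alone.
- weight_500: The largest of three polished steel knob weights: body 38 mm in diameter and 52 mm tall, above it a narrow neck and a knob 22 mm in diameter, 70 mm tall in all; 500 g. Origin: centre of its underside, z up. It starts upright in the weight block, underside 15 mm above the table, its lowest 10 mm inside the socket (1.5 mm play all round).
- weight_200: Middle weight, 28 mm in diameter, 52 mm tall in all, standing in the block. Origin: centre of its underside. Leave it in the block.
- weight_100: Smallest weight, 22 mm in diameter, 41 mm tall in all, standing in the block. Origin: centre of its underside. Leave it in the block.
- block: Wooden weight block, fixed, 150 mm (its x) x 64 mm x 25 mm high, on the table on the other side of the scale from the stand. Origin: centre of its underside. Sockets 10 mm deep in a row along its x: 500 g at x = -45 mm, 200 g at +10 mm, 100 g at +50 mm.
- paint_pot_a: Brown paint pot with black cap, 35 mm in diameter, 41 mm tall, loose. Origin: centre of its underside. Leave it alone.
- paint_pot_b: Grey paint pot with black cap, 35 mm in diameter, 41 mm tall, loose. Origin: centre of its underside. Leave it alone.
- rinse_jar: Closed clear jar with white cap, 66 mm in diameter, 85 mm tall, loose. Origin: centre of its underside. Leave it alone.
Not all that is in view belongs to the job. What is shaped like the weight_200 but blue or red is not meant.

How it is judged:
On the way, in this order (a step that is already met when the one before it is completed fails the run):
1. the 500 g weight stands by itself, upright, in the middle of the pan (horizontal distance between weight_500 and pan_centre below 0.02 m and z of weight_500 in the frame of pan_centre between -0.004 and 0.004 m and angle between weight_500's own z axis and vertical below 0.06 rad and linear speed of weight_500 below 0.03 m/s and contact force between weight_500 and scale between 4.2 and 5.6 N and contact force between weight_500 and the fingers below 0.1 N and contact force between weight_500 and stylus below 0.1 N), for 0.3 s.
2. the recessed button is held down by the stylus through the hole (value of joint cal_button above 0.004 m and horizontal distance between stylus_tip and cal_hole below 0.006 m and z of stylus_tip in the frame of cal_hole below -0.013 m and contact force between stylus and scale above 1.5 N and contact force between stylus and the fingers above 2 N), for 0.3 s.
At the end, for the whole second after the job is handed in: For the last second: button at least 4 of 5 mm down, under the gripped stylus's ball inside the hole (6 mm of its axis, 13 mm below the mouth); 500 g weight upright, at rest, within 20 mm of the pan centre, carried by the pan alone; other things within 20 mm of their starts (all of step 1 and all of step 2 and not (distance of any of weight_200, weight_100, pin_vice, paint_pot_a, paint_pot_b, rinse_jar from where it was at the start of the episode above 0.02 m or angle between any of weight_200, weight_100, pin_vice, paint_pot_a, paint_pot_b, rinse_jar's own z axis and vertical above 0.4 rad)); the arm keeps its last pose, push and grip.
It fails at once if the calibration button is pressed before the 500 g weight stands on the pan (value of joint cal_button above 0.0025 m and (horizontal distance between weight_500 and pan_centre above 0.03 m or z of weight_500 in the frame of pan_centre above 0.006 m)).
It fails at once if the 500 g weight is dropped (falls free by more than about 10 mm) (linear speed of weight_500 above 0.45 m/s and contact force between weight_500 and the fingers below 0.1 N).
It fails at once if another weight, the pin vice, a paint pot or the jar is shifted by more than 20 mm or tipped over (distance of any of weight_200, weight_100, pin_vice, paint_pot_a, paint_pot_b, rinse_jar from where it was at the start of the episode above 0.02 m or angle between any of weight_200, weight_100, pin_vice, paint_pot_a, paint_pot_b, rinse_jar's own z axis and vertical above 0.4 rad).
It also fails if it takes over 58 s, if anything falls off the work surface, if the arm or the gripper's body presses on something with over 40 N, if the wrist force passes 120 N, or if a joint passes its speed limit or range.

## Working session

There is one attempt and no reset: what is moved stays moved. The work goes in short steps, Python scripts to look and compute and a tool call to move; the robot and the scene stay as the last step left them, time stands still between calls to the robot, and variables do not carry over. Pictures are saved under pics/ and viewed, at most 10 in all, crops included, and the job is handed in when it is done.

Besides the shell and the picture viewer there is one more tool, called after ">>>" as name(argument=value, ...) on one line, values as JSON. send_rows: Moves the arm, as the interface text tells. Its arguments: {"type":"object","properties":{"increments":{"type":"array"},"force":{"type":"number"}},"required":["increments"]}

```bash
mkdir -p pics; ls; cat > h.py <<'E'
import numpy as np, cv2
from scipy.spatial.transform import Rotation as Ro
from cell import arm
def grab(n,f):
    P=arm.camera_params(n); im=arm.get_image(n); cv2.imwrite(f,im[:,:,::-1]); np.savez(f[:-4]+'.npz',**{k:np.array(v) for k,v in P.items()}); return im,P
def load(f): return cv2.imread(f),dict(np.load(f[:-4]+'.npz'))
def ray(P,uv):
    K=np.array(P['camera_matrix']);R=np.array(P['R']);t=np.array(P['t']);k=float(P['k1'])
    d=np.array([(uv[0]-K[0,2])/K[0,0],(uv[1]-K[1,2])/K[1,1]]);s=d.copy()
    for _ in range(30): s=d/(1+k*(s@s))
    v=R.T@np.array([s[0],s[1],1]); return -R.T@t, v/np.linalg.norm(v)
def onz(P,uv,z):
    o,v=ray(P,uv); return o+v*(z-o[2])/v[2]
def proj(P,X):
    K=np.array(P['camera_matrix']);c=np.array(P['R'])@np.array(X)+np.array(P['t']);s=c[:2]/c[2]
    s=s*(1+float(P['k1'])*(s@s)); return K[0,0]*s[0]+K[0,2],K[1,1]*s[1]+K[1,2]
def tri(obs):
    A=np.zeros((3,3));b=np.zeros(3)
    for P,uv in obs:
        o,v=ray(P,uv);M=np.eye(3)-np.outer(v,v);A+=M;b+=M@o
    X=np.linalg.solve(A,b); return X,[np.linalg.norm(np.cross(X-ray(P,uv)[0],ray(P,uv)[1])) for P,uv in obs]
def pose():
    s=arm.observe(); return np.array(s['position']),Ro.from_rotvec(s['ee_rot']).as_matrix(),s
def go(X):
    p,R,s=pose(); return np.round(R.T@(np.array(X)-p)*100,2)
E
python3 - <<'E'
from h import *
for n in('top','side'):
    im,P=grab(n,f'pics/{n}0.png'); print(n,-np.array(P['R']).T@P['t'],P['camera_matrix'],P['k1'],P['R'])
p,R,s=pose();print(p,R,s)
E
```

```text
pics
top [0.40420851 0.00406626 1.19692815] [[440.79656284   0.         314.69469094]
 [  0.         440.79656284 236.49147755]
 [  0.           0.           1.        ]] -0.005174022835065634 [[-0.00373298 -0.99977079 -0.02108148]
 [-0.98748307  0.00700965 -0.15756918]
 [ 0.15768084  0.0202294  -0.9872829 ]]
side [ 0.12592153 -0.53907439  0.54900907] [[447.76378382   0.         324.17600768]
 [  0.         447.76378382 232.85696045]
 [  0.           0.           1.        ]] -0.022277501367854887 [[ 0.76962066 -0.63810446 -0.02251077]
 [-0.37184259 -0.41926338 -0.82822177]
 [ 0.51905407  0.64578705 -0.55994818]]
[ 0.16339553 -0.60280113  0.22603617] [[ 9.65174237e-01  2.61607436e-01 -4.92021547e-04]
 [ 2.61607864e-01 -9.65173374e-01  1.29765853e-03]
 [-1.35408975e-04 -1.38118329e-03 -9.99999037e-01]] {'clock': 0.1, 'joints': array([ 1.2034016 ,  0.43514534,  0.02498269,  1.57398628, -0.01159448,
        1.13399375, -0.07513199]), 'dq': array([ 4.29732296e-04, -2.04225891e-03,  1.48349661e-03, -4.69112904e-03,
       -9.40907401e-04,  8.92292262e-04,  6.22618490e-05]), 'joint_efforts': array([ 4.08393564e-03, -6.69129038e+01,  9.88217331e-01, -3.15142930e+01,
       -6.06512488e-02,  3.75324301e-02,  9.69383422e-06]), 'position': array([ 0.16339553, -0.60280113,  0.22603617]), 'ee_rot': array([-3.11278101e+00, -4.14379391e-01,  4.96916428e-04]), 'force': array([-0.75103759, -1.21440759, -0.26653414]), 'ft_torque': array([ 0.01442892,  0.0533827 , -0.01435061]), 'gripper_force': 0.0, 'width': 0.9995583975536356}
```

View pics/top0.png

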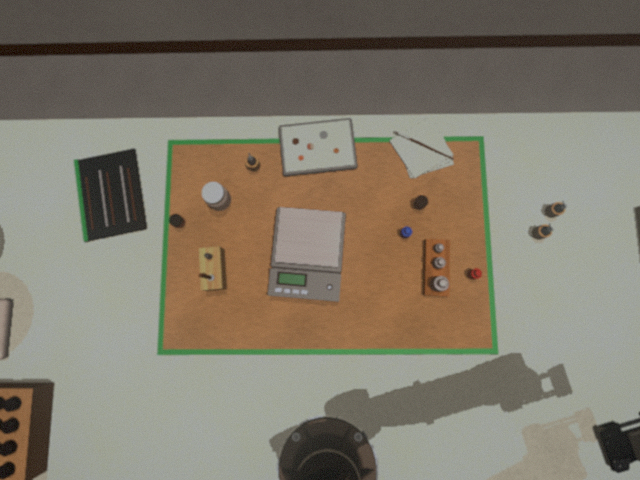

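View pics/side0.png

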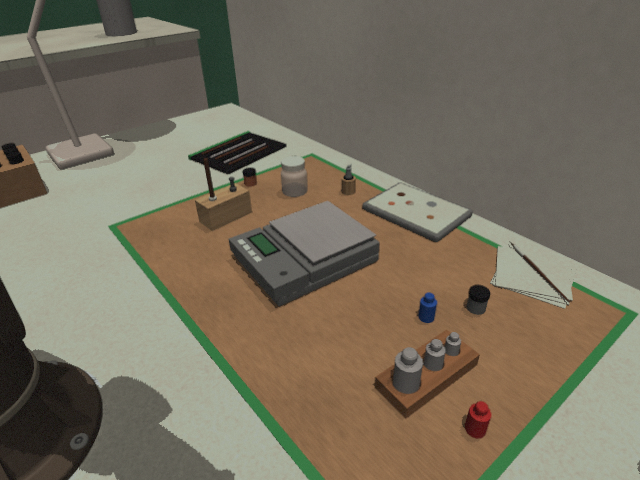

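The top view shows the scale in the middle with its hole near (330,287). The stand is on the left at (210,270), with the stylus near (205,276) and the pin vice near (208,256). The block is on the right. In the side view the steel weights stand at (408,370), (435,353) and (453,343); blue (428,307) and red (478,420) are decoys. The 500 g is the largest steel one, at the block's near end: (408,370) in side, (440,284) in top. I'll confirm it in one enlarged crop.

```bash
python3 - <<'E'
from h import *
t,P=load('pics/top0.png'); s,S=load('pics/side0.png')
a=cv2.resize(t[235:305,405:475],(400,400),interpolation=cv2.INTER_CUBIC)
b=cv2.resize(s[320:420,360:460],(400,400),interpolation=cv2.INTER_CUBIC)
c=cv2.resize(t[240:300,190:250],(200,200),interpolation=cv2.INTER_CUBIC)
d=cv2.resize(t[260:310,260:350],(360,200),interpolation=cv2.INTER_CUBIC)
e=np.zeros((200,800,3),np.uint8); e[:,:200]=c; e[:,200:560]=d
e[:,560:760]=cv2.resize(s[145:235,180:270],(200,200),interpolation=cv2.INTER_CUBIC)
cv2.imwrite('pics/crop1.png',np.vstack([np.hstack([a,b]),e]))
print(onz(P,(440,284),.08),onz(P,(330,287),.05),onz(P,(205,276),.15))
E
```

```text
[ 0.45964031 -0.28709328  0.08      ] [ 0.45481616 -0.01153347  0.05      ] [0.47784948 0.28755942 0.15      ]
```

View pics/crop1.png

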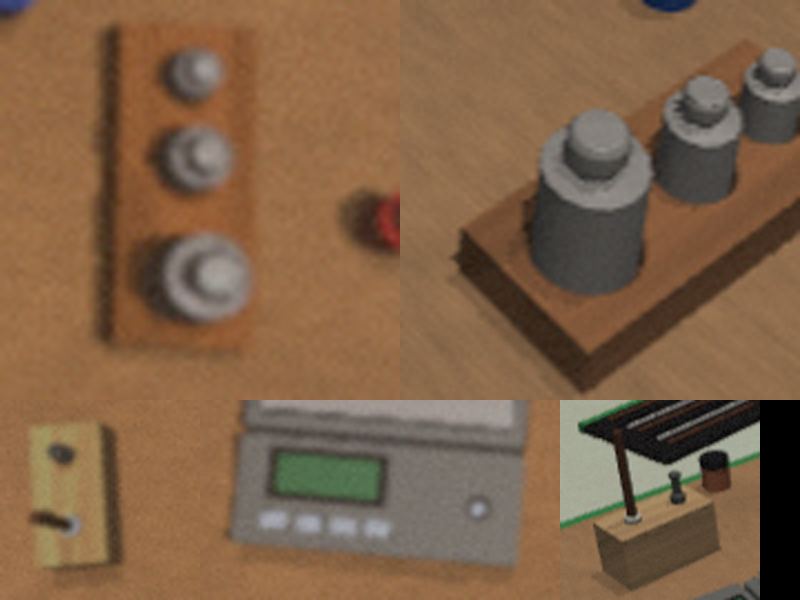

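The crop confirms it. The big steel knob weight, with its knob at top pixel (443,283) and side pixel (410,352), is the 500 g, at the end of the row. The stylus's handle top is at top (200,275) and side (207,159), its collar at top (210,277). The hole is at top (330,287).

```bash
python3 - <<'E'
from h import *
t,P=load('pics/top0.png'); s,S=load('pics/side0.png')
print('knob',tri([(P,(443.15,282.6)),(S,(410,351.7))]))
print('styl top',tri([(P,(199.9,275.1)),(S,(207,159))]))
print('collar',tri([(P,(210.1,277.5)),(S,(212.4,198))]))
h=onz(P,(329.75,287.25),.045);print('hole',h)
# pan: bright greyish region in top
hsv=cv2.cvtColor(t,cv2.COLOR_BGR2HSV);m=((hsv[...,1]<45)&(hsv[...,2]>120)).astype(np.uint8);m[:200]=0;m[275:]=0;m[:,:265]=0;m[:,350:]=0
c=max(cv2.findContours(m,0,1)[0],key=cv2.contourArea);r=cv2.minAreaRect(c);print(r)
B=np.array([onz(P,q,.062) for q in cv2.boxPoints(r)]);print(B,B.mean(0))
e=B[1]-B[0];f=B[2]-B[1];print(np.linalg.norm(e),np.linalg.norm(f),np.degrees(np.arctan2(e[1],e[0])),np.degrees(np.arctan2(f[1],f[0])))
# block edges
m=cv2.inRange(hsv,(0,80,0),(14,255,150))
a=onz(P,(405+118*.175,235+30*.175),.025);b=onz(P,(405+112*.175,235+345*.175),.025);print('block left edge',np.degrees(np.arctan2(*(a-b)[1::-1])))
print('tool x yaw',np.degrees(np.arctan2(pose()[1][1,0],pose()[1][0,0])))
E
```

```text
knob (array([ 0.46309713, -0.29447302,  0.08298099]), [np.float64(0.00020612016461430917), np.float64(0.00020612016461430852)])
styl top (array([0.48212093, 0.29758673, 0.15415395]), [np.float64(0.002615090007011624), np.float64(0.0026150900070116678)])
collar (array([0.48073168, 0.29835274, 0.05975418]), [np.float64(0.0005271762166833717), np.float64(0.0005271762166833606)])
hole [ 0.45439398 -0.01094651  0.045     ]
((309.2772521972656, 238.22772216796875), (66.86650085449219, 58.50818634033203), 5.710593223571777)
[[ 0.51412987  0.13524032  0.062     ]
 [ 0.66827444  0.12154754  0.062     ]
 [ 0.6488628  -0.05374132  0.062     ]
 [ 0.49597576 -0.03652931  0.062     ]] [0.58181072 0.04162931 0.062     ]
0.1547515453549041 0.1763604147007675 -5.076305681932016 -96.31923676073778
block left edge -3.5368216479714203
tool x yaw 15.165488657748186
```

>>> send_rows(increments=[[6.5, [0, 0, 0], [0, 0, 0.112]], [6.5, [0, 0, 0], [0, 0, 0.112]], [6.5, [0, 0, 0], [0, 0, 0.112]], [6.5, [2.8, -3.3, 0], [0, 0, 0]], [6.5, [2.8, -3.3, 0], [0, 0, 0]]])

```text
clock: 0.6
position: [0.2236, -0.541, 0.2261]
ee_rot: [-3.139, 0.117, 0.001]
force: [1.0, -0.1, 0.5]
width: 0.708
gripper_force: 0.0
```

>>> send_rows(increments=[[6.5, [2.8, -3.3, 0], [0, 0, 0]], [6.5, [2.8, -3.3, 0], [0, 0, 0]], [6.5, [2.8, -3.3, 0], [0, 0, 0]], [6.5, [2.8, -3.3, 0], [0, 0, 0]], [6.5, [2.8, -3.3, 0], [0, 0, 0]]])

```text
clock: 1.1
position: [0.3763, -0.3852, 0.2266]
ee_rot: [-3.139, 0.112, 0.001]
force: [0.2, -0.5, 0.5]
width: 0.71
gripper_force: 0.0
```

>>> send_rows(increments=[[6.5, [2.8, -3.3, 0], [0, 0, 0]], [6.5, [2.8, -3.3, 0], [0, 0, 0]], [6.5, [0, 0, 0], [0, 0, 0]], [6.5, [0, 0, 0], [0, 0, 0]], [6.5, [0, 0, 0], [0, 0, 0]]])

```text
clock: 1.6
position: [0.435, -0.3259, 0.2265]
ee_rot: [3.139, -0.114, -0.002]
force: [-0.6, -0.9, -0.4]
width: 0.709
gripper_force: 0.0
```

```bash
python3 - <<'E'
from h import *
im,P=grab('wrist','pics/w1.png');p,R,s=pose();print(p,R,s['width'],s['clock'],go((.4631,-.2945,p[2])))
X=(.4631,-.2945,.083);print(proj(P,X),-np.array(P['R']).T@P['t'])
E
```

```text
[ 0.43487352 -0.3261888   0.2265409 ] [[ 9.97295387e-01 -7.34932437e-02 -8.08943514e-04]
 [-7.34935630e-02 -9.97295622e-01 -3.72216772e-04]
 [-7.79400407e-04  4.30662210e-04 -9.99999604e-01]] 0.7095553857453989 1.65 [ 2.58 -3.37 -0.  ]
(np.float64(272.9160084678572), np.float64(196.45214893943103)) [ 0.50374251 -0.32909455  0.38429629]
```

View pics/w1.png

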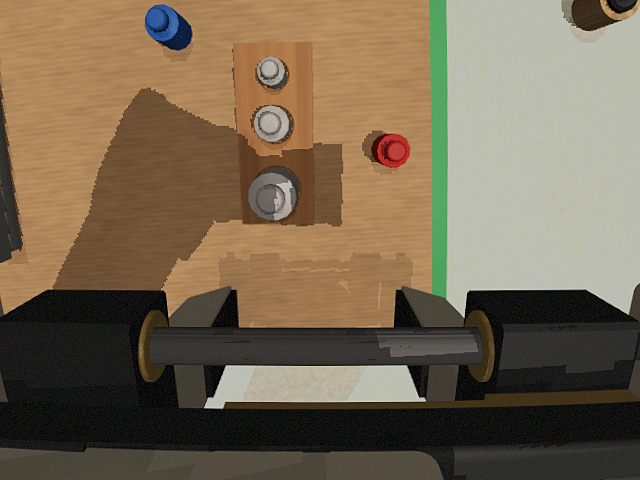

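The wrist view shows the 500 g knob at (270,198) and its body circle centred near (273,195), in line with the prediction (273,196). The 200 g is at (272,124), the 100 g at (271,72), and the red decoy at (391,151) is clear of the fingers.

```bash
python3 - <<'E'
from h import *
im,P=load('pics/w1.png');t,T=load('pics/top0.png');s,S=load('pics/side0.png')
print(tri([(P,(270,198.5)),(T,(443.15,282.6)),(S,(410,351.7))]))
print(onz(P,(270,198.5),.085),onz(P,(273.2,195),.067))
X=(onz(P,(270,198.5),.085)+onz(P,(273.2,195),.067))/2;print(X,go([X[0],X[1],.031]))
E
```

```text
(array([ 0.46256062, -0.29376359,  0.08390325]), [np.float64(0.001568502475568796), np.float64(0.00045045555434110573), np.float64(0.0012104885287491237)])
[ 0.46203753 -0.29245768  0.085     ] [ 0.46204528 -0.29299314  0.067     ]
[ 0.46204141 -0.29272541  0.076     ] [ 2.48 -3.55 19.55]
```

>>> send_rows(increments=[[6.5, [1.25, -1.75, 0], [0, 0, 0]], [6.5, [1.25, -1.75, 0], [0, 0, 0]], [6.5, [0, 0, 4], [0, 0, 0]], [6.5, [0, 0, 4], [0, 0, 0]], [6.5, [0, 0, 4], [0, 0, 0]]])

```text
clock: 2.15
position: [0.4628, -0.2933, 0.1058]
ee_rot: [3.138, -0.115, 0.001]
force: [-0.1, -1.2, -0.3]
width: 0.71
gripper_force: 0.0
```

>>> send_rows(increments=[[6.5, [0, 0, 2.5], [0, 0, 0]], [6.5, [0, 0, 2.5], [0, 0, 0]], [6.5, [0, 0, 1.5], [0, 0, 0]], [6.5, [0, 0, 0.9], [0, 0, 0]], [6.5, [0, 0, 0], [0, 0, 0]]])

```text
clock: 2.65
position: [0.4622, -0.2925, 0.0318]
ee_rot: [-3.139, 0.115, 0.003]
force: [-1.0, 0.2, 0.1]
width: 0.71
gripper_force: 0.0
```

>>> send_rows(increments=[[3, [0, 0, 0], [0, 0, 0]], [3, [0, 0, 0], [0, 0, 0]], [3, [0, 0, 0], [0, 0, 0]], [3, [0, 0, 0], [0, 0, 0]], [3, [0, 0, 0], [0, 0, 0]]], force=25)

```text
clock: 3.15
position: [0.464, -0.2926, 0.0335]
ee_rot: [3.138, -0.112, 0.002]
force: [-0.9, -1.8, 6.4]
width: 0.411
gripper_force: 25.0
```

>>> send_rows(increments=[[3, [0, 0, -0.5], [0, 0, 0]], [3, [0, 0, -1], [0, 0, 0]], [3, [0, 0, -2.5], [0, 0, 0]], [3, [0, 0, -4], [0, 0, 0]], [3, [0, 0, -4], [0, 0, 0]]])

```text
clock: 3.65
position: [0.4624, -0.2905, 0.1537]
ee_rot: [-3.138, 0.111, 0.004]
force: [1.2, -0.6, -5.5]
width: 0.406
gripper_force: 25.0
```

```bash
python3 - <<'E'
from h import *
p,R,s=pose();print(p,s['force'],s['width'],s['gripper_force'],go([.583,.0415,.16]))
im,P=grab('side','pics/s1.png');cv2.imwrite('pics/s1c.png',cv2.resize(im[150:420,280:520,::-1],(533,600)))
E
```

```text
[ 0.46238129 -0.29048243  0.15373562] [ 1.18593521 -0.63020966 -5.48283428] 0.4060822378623549 24.998428561957553 [  9.69 -33.97  -0.59]
```

View pics/s1c.png

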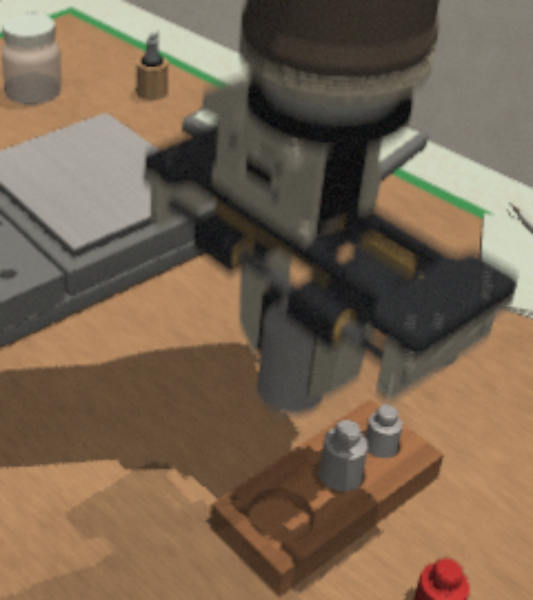

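The crop shows the 500 g held upright in the fingers, clear of its empty socket; the other two weights are still in place.

>>> send_rows(increments=[[3, [0.5, -1.7, 0], [0, 0, 0]], [3, [1.0, -3.4, 0], [0, 0, 0]], [3, [1.0, -3.4, 0], [0, 0, 0]], [3, [1.0, -3.4, 0], [0, 0, 0]], [3, [1.0, -3.4, 0], [0, 0, 0]]])

```text
clock: 4.2
position: [0.5188, -0.1404, 0.1528]
ee_rot: [-3.139, 0.111, 0.002]
force: [1.0, -0.9, -4.1]
width: 0.408
gripper_force: 25.0
```

>>> send_rows(increments=[[3, [1.0, -3.4, 0], [0, 0, 0]], [3, [1.0, -3.4, 0], [0, 0, 0]], [3, [1.0, -3.4, 0], [0, 0, 0]], [3, [1.0, -3.4, 0], [0, 0, 0]], [3, [1.0, -3.4, 0], [0, 0, 0]]])

```text
clock: 4.7
position: [0.5806, 0.0254, 0.1527]
ee_rot: [-3.14, 0.111, 0.003]
force: [0.2, 0.1, -5.3]
width: 0.41
gripper_force: 25.0
```

>>> send_rows(increments=[[3, [0.2, -1.7, 0], [0, 0, 0]], [3, [0, 0, 2], [0, 0, 0]], [3, [0, 0, 2], [0, 0, 0]], [3, [0, 0, 1.5], [0, 0, 0]], [3, [0, 0, 0], [0, 0, 0]]])

```text
clock: 5.2
position: [0.582, 0.04, 0.0956]
ee_rot: [3.139, -0.112, -0.008]
force: [-0.8, -0.2, -5.1]
width: 0.41
gripper_force: 25.0
```

```bash
python3 - <<'E'
from h import *
p,R,s=pose();print(p,R,s['force'],s['width'],go([.583,.0415,.08]))
E
```

```text
[0.5819598  0.04003357 0.09558895] [[ 9.97454384e-01 -7.11006614e-02 -5.42654526e-03]
 [-7.11059835e-02 -9.97468450e-01 -7.93963309e-04]
 [-5.35635638e-03  1.17780202e-03 -9.99984961e-01]] [-0.76128691 -0.22913891 -5.11888003] 0.4103926864307566 [ 0.1  -0.16  1.56]
```

>>> send_rows(increments=[[3, [0.1, -0.1, 0.5], [0, 0, 0]], [3, [0, 0, 0.4], [0, 0, 0]], [3, [0, 0, 0.2], [0, 0, 0]], [3, [0, 0, 0.1], [0, 0, 0]], [3, [0, 0, 0], [0, 0, 0]]])

```text
clock: 5.7
position: [0.5856, 0.0413, 0.0859]
ee_rot: [3.14, -0.112, 0.0]
force: [-0.9, -0.8, -5.3]
width: 0.412
gripper_force: 25.0
```

>>> send_rows(increments=[[3, [0, 0, 0.1], [0, 0, 0]], [3, [0, 0, 0.1], [0, 0, 0]], [3, [0, 0, 0], [0, 0, 0]]])

```text
clock: 6.0
position: [0.5855, 0.0413, 0.0837]
ee_rot: [3.14, -0.112, -0.0]
force: [-0.3, 0.6, -4.4]
width: 0.408
gripper_force: 25.0
```

>>> send_rows(increments=[[3, [0, 0, 0.1], [0, 0, 0]], [3, [0, 0, 0.1], [0, 0, 0]], [3, [0, 0, 0], [0, 0, 0]]])

```text
clock: 6.3
position: [0.5855, 0.0413, 0.0816]
ee_rot: [3.14, -0.112, -0.0]
force: [-0.4, -0.0, -5.0]
width: 0.407
gripper_force: 25.0
```

>>> send_rows(increments=[[3, [0, 0, 0.1], [0, 0, 0]], [3, [0, 0, 0], [0, 0, 0]]])

```text
clock: 6.5
position: [0.5855, 0.0414, 0.0806]
ee_rot: [3.14, -0.112, -0.0]
force: [0.2, -0.1, -5.2]
width: 0.407
gripper_force: 25.0
```

>>> send_rows(increments=[[3, [0, 0, 0.1], [0, 0, 0]], [3, [0, 0, 0], [0, 0, 0]]])

```text
clock: 6.7
position: [0.5856, 0.0414, 0.0805]
ee_rot: [3.14, -0.112, 0.001]
force: [-3.2, -1.1, 4.1]
width: 0.413
gripper_force: 25.0
```

>>> send_rows(increments=[[3.9, [0, 0, -0.05], [0, 0, 0]], [4.1, [0, 0, 0], [0, 0, 0]], [4.8, [0, 0, 0], [0, 0, 0]], [6, [0, 0, 0], [0, 0, 0]], [6, [0, 0, 0], [0, 0, 0]]])

```text
clock: 7.2
position: [0.5856, 0.0414, 0.0802]
ee_rot: [-3.14, 0.112, -0.0]
force: [-0.3, -1.0, -0.0]
width: 0.629
gripper_force: 0.0
```

>>> send_rows(increments=[[6, [0, 0, -0.5], [0, 0, 0]], [6, [0, 0, -1.5], [0, 0, 0]], [6, [0, 0, -3], [0, 0, 0]], [6, [0, 0, -4], [0, 0, 0]], [6, [0, 0, -4], [0, 0, 0]]])

```text
clock: 7.7
position: [0.5851, 0.0413, 0.2117]
ee_rot: [3.14, -0.112, -0.001]
force: [0.8, 0.4, -0.3]
width: 0.655
gripper_force: 0.0
```

```bash
python3 - <<'E'
from h import *
p,R,s=pose();print(p,s['force'],s['width'],s['clock'],go([.481,.298,.24]))
im,P=grab('wrist','pics/w2.png')
sd,S=grab('side','pics/s2.png')
cv2.imwrite('pics/w2c.png',np.hstack([cv2.resize(im[:,:,::-1],(480,360)),cv2.resize(sd[130:310,220:380,::-1],(320,360))]))
E
```

```text
[0.58512209 0.04131893 0.21172381] [ 0.82378962  0.4377633  -0.27465137] 0.6550265663238267 7.7 [-12.21 -24.86  -2.82]
```

View pics/w2c.png

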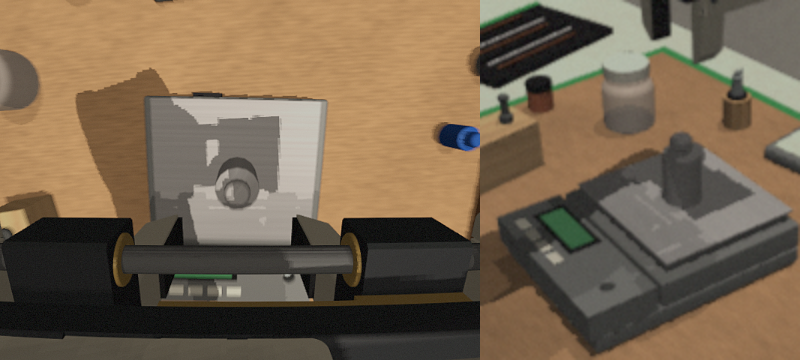

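The weight stands upright in the middle of the pan. In the wrist half of the composite the pan spans x = 148..325 and the weight is at 237. Next, the stylus.

>>> send_rows(increments=[[6, [-1.2, -2.5, -1], [0, 0, 0]], [6, [-1.7, -3.5, -1], [0, 0, 0]], [6, [-1.7, -3.5, 0], [0, 0, 0]], [6, [-1.7, -3.5, 0], [0, 0, 0]], [6, [-1.7, -3.5, 0], [0, 0, 0]]])

```text
clock: 8.3
position: [0.5167, 0.2129, 0.2304]
ee_rot: [-3.139, 0.112, -0.001]
force: [0.3, 0.3, -0.4]
width: 0.654
gripper_force: 0.0
```

>>> send_rows(increments=[[5, [-1.0, -2.5, 0], [0, 0, 0]], [5, [-1.0, 0, 0], [0, 0, 0]], [5, [-2.0, 0, 0], [0, 0, 0]], [5, [0, 0, 0], [0, 0, 0]], [5, [0, 0, 0], [0, 0, 0]]])

```text
clock: 8.8
position: [0.4796, 0.2386, 0.2304]
ee_rot: [3.139, -0.113, 0.001]
force: [0.1, -1.0, -0.8]
width: 0.546
gripper_force: 0.0
```

```bash
python3 - <<'E'
from h import *
im,P=grab('wrist','pics/w3.png')
p,R,s=pose();print(p,s['clock'],go([.4812,.298,.24]),proj(P,(.481,.298,.158)),proj(P,(.481,.298,.065)))
E
```

```text
[0.48005507 0.23862584 0.23037608] 8.85 [-0.31 -5.93 -0.96] (np.float64(217.9871671164964), np.float64(262.7185335783048)) (np.float64(244.44749252380677), np.float64(228.4200105394745))
```

View pics/w3.png

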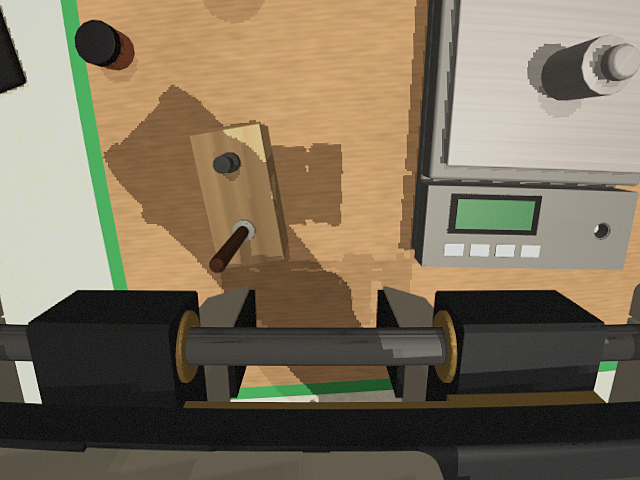

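The wrist view puts the handle top at (217,264) and the collar at (244,230), both as predicted. The pin vice is at (227,163) and the hole at (601,230).

>>> send_rows(increments=[[5, [-0.1, -2, 0], [0, 0, 0]], [5, [-0.1, -2, 0], [0, 0, 0]], [5, [0, -1.9, 0], [0, 0, 0]], [5, [0, 0, 0], [0, 0, 0]], [5, [0, 0, 1], [0, 0, 0]]])

```text
clock: 9.35
position: [0.4826, 0.2989, 0.2207]
ee_rot: [-3.139, 0.112, -0.003]
force: [-0.4, 0.0, -0.1]
width: 0.548
gripper_force: 0.0
```

```bash
python3 - <<'E'
from h import *
im,P=load('pics/w3.png');t,T=load('pics/top0.png')
p,R,s=pose();print(p,go([.4812,.298,.108]))
g=im.max(2);m=(g[215:245,585:618]<75).astype(np.uint8)
c=max(cv2.findContours(m,0,1)[0],key=cv2.contourArea);print(cv2.boundingRect(c))
h=onz(P,(601.3,230.3),.05);print('hole',h,tri([(P,(601.3,230.3)),(T,(329.75,287.25))]))
print(onz(P,(217,264),.158),onz(P,(244,230),.065),tri([(P,(217,264)),(T,(199.9,275.1))]))
E
```

```text
[0.48257419 0.2989175  0.22068328] [-0.15  0.11 11.27]
(10, 9, 13, 14)
hole [ 0.45436691 -0.00659402  0.05      ] (array([ 0.45366861, -0.0106151 ,  0.04488248]), [np.float64(0.0008019770678436421), np.float64(0.0008019770678435825)])
[0.48026071 0.29868902 0.158     ] [0.4797346  0.29851179 0.065     ] (array([0.47963967, 0.29879138, 0.15571544]), [np.float64(0.000505266587801034), np.float64(0.0005052665878009786)])
```

>>> send_rows(increments=[[5, [-0.2, 0, 2], [0, 0, 0]], [5, [0, 0, 3], [0, 0, 0]], [5, [0, 0, 3], [0, 0, 0]], [5, [0, 0, 2], [0, 0, 0]], [5, [0, 0, 1.2], [0, 0, 0]]])

```text
clock: 9.85
position: [0.479, 0.2965, 0.1058]
ee_rot: [3.137, -0.114, -0.003]
force: [0.1, -1.3, 0.0]
width: 0.542
gripper_force: 0.0
```

>>> send_rows(increments=[[5, [0, 0, 0], [0, 0, 0]], [0.5, [0, 0, 0], [0, 0, 0]], [0.5, [0, 0, 0], [0, 0, 0]], [0.5, [0, 0, 0], [0, 0, 0]], [0.5, [0, 0, 0], [0, 0, 0]]], force=30)

```text
clock: 10.35
position: [0.4799, 0.2988, 0.109]
ee_rot: [-3.139, 0.112, -0.002]
force: [0.0, -0.6, -0.3]
width: 0.245
gripper_force: 0.0
```

>>> send_rows(increments=[[0.5, [0, 0, 0], [0, 0, 0]], [0.5, [0, 0, 0], [0, 0, 0]], [0.5, [0, 0, 0], [0, 0, 0]]])

```text
clock: 10.65
position: [0.4797, 0.2986, 0.1084]
ee_rot: [-3.139, 0.112, -0.0]
force: [0.5, -0.5, 2.7]
width: 0.105
gripper_force: 30.0
```

>>> send_rows(increments=[[0.5, [0, 0, -0.5], [0, 0, 0]], [0.5, [0, 0, -1.5], [0, 0, 0]], [0.5, [0, 0, -2.5], [0, 0, 0]], [0.5, [0, 0, -2.5], [0, 0, 0]], [0.5, [0, 0, -2], [0, 0, 0]]])

```text
clock: 11.15
position: [0.4797, 0.2987, 0.1999]
ee_rot: [-3.139, 0.112, -0.001]
force: [-0.1, 0.7, -0.3]
width: 0.102
gripper_force: 30.0
```

```bash
python3 - <<'E'
from h import *
p,R,s=pose();print(p,s['force'],s['width'],R,go([.454,-.009,.198]))
E
```

```text
[0.47971704 0.29871924 0.19990166] [-0.12302669  0.73599631 -0.33318404] 0.1016915116570312 [[ 9.97468890e-01 -7.11006051e-02  7.19287051e-04]
 [-7.11009982e-02 -9.97468977e-01  5.36453892e-04]
 [ 6.79324323e-04 -5.86238095e-04 -9.99999597e-01]] [-0.38 30.88  0.17]
```

>>> send_rows(increments=[[0.5, [0, 2, 0], [0, 0, 0]], [0.5, [0, 4, 0], [0, 0, 0]], [0.5, [0, 4, 0], [0, 0, 0]], [0.5, [0, 4, 0], [0, 0, 0]], [0.5, [0, 4, 0], [0, 0, 0]]])

```text
clock: 11.65
position: [0.4664, 0.1175, 0.1986]
ee_rot: [-3.14, 0.112, -0.001]
force: [1.1, 0.8, 0.1]
width: 0.1
gripper_force: 30.0
```

>>> send_rows(increments=[[0.5, [-0.1, 4, 0], [0, 0, 0]], [0.5, [-0.2, 4, 0], [0, 0, 0]], [0.5, [-0.1, 3, 0], [0, 0, 0]], [0.5, [0, 1.9, 0], [0, 0, 0]], [0.5, [0, 0, 2], [0, 0, 0]]])

```text
clock: 12.15
position: [0.4549, -0.0125, 0.1802]
ee_rot: [3.139, -0.119, 0.007]
force: [0.5, 0.3, -1.6]
width: 0.105
gripper_force: 30.0
```

>>> send_rows(increments=[[0.5, [0, 0, 0], [0, 0, 0]], [0.5, [0, 0, 0], [0, 0, 0]]])

```text
clock: 12.35
position: [0.4533, -0.009, 0.1784]
ee_rot: [-3.14, 0.111, 0.001]
force: [-0.1, 0.7, -0.3]
width: 0.105
gripper_force: 30.0
```

```bash
python3 - <<'E'
from h import *
p,R,s=pose();print(p,s['force'],s['width'])
im,P=grab('wrist','pics/w4.png');sd,S=grab('side','pics/s4.png');tp,T=grab('top','pics/t4.png')
h=np.array([.454,-.0085,.05]);tip=p+R[:,2]*.0963
for n,Q in (('w',P),('s',S),('t',T)): print(n,'hole',proj(Q,h),'tip',proj(Q,tip))
a=cv2.resize(im[120:480,160:560,::-1],(440,396))
b=cv2.resize(sd[180:300,225:334,::-1],(360,396),interpolation=cv2.INTER_CUBIC)
cv2.imwrite('pics/c4.png',np.hstack([a,b]))
E
```

```text
[ 0.45333122 -0.00899136  0.17844111] [-0.07026115  0.71476131 -0.29013999] 0.10495757269606543
w hole (np.float64(317.8653848986994), np.float64(234.50270955061183)) tip (np.float64(318.90156566096846), np.float64(247.26723514862002))
s hole (np.float64(281.90272411775413), np.float64(271.7483852180562)) tip (np.float64(280.2999915961712), np.float64(257.5665160128962))
t hole (np.float64(328.82944443399015), np.float64(287.32282993904573)) tip (np.float64(329.15693809462294), np.float64(287.06389345074217))
```

View pics/c4.png

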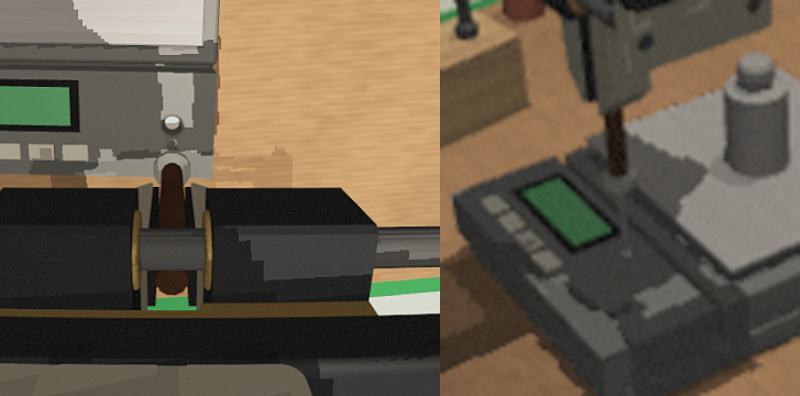

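The composite shows the stylus hanging straight. In full wrist-image pixels, the ball is near (316,252) and the hole's white button near (316,231). I'll measure these two more closely.

```bash
python3 - <<'E'
from h import *
im,P=load('pics/w4.png')
sd,S=load('pics/s4.png')
a=cv2.resize(im[215:275,290:345],(550,600),interpolation=cv2.INTER_CUBIC)
b=cv2.resize(sd[245:285,270:295],(250,400),interpolation=cv2.INTER_CUBIC); b=np.clip(b*1.8,0,255).astype(np.uint8)
c=np.zeros((600,800,3),np.uint8);c[:,:550]=a;c[:400,550:]=b;cv2.imwrite('pics/c5.png',c)
E
```

```text
(no output)
```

View pics/c5.png

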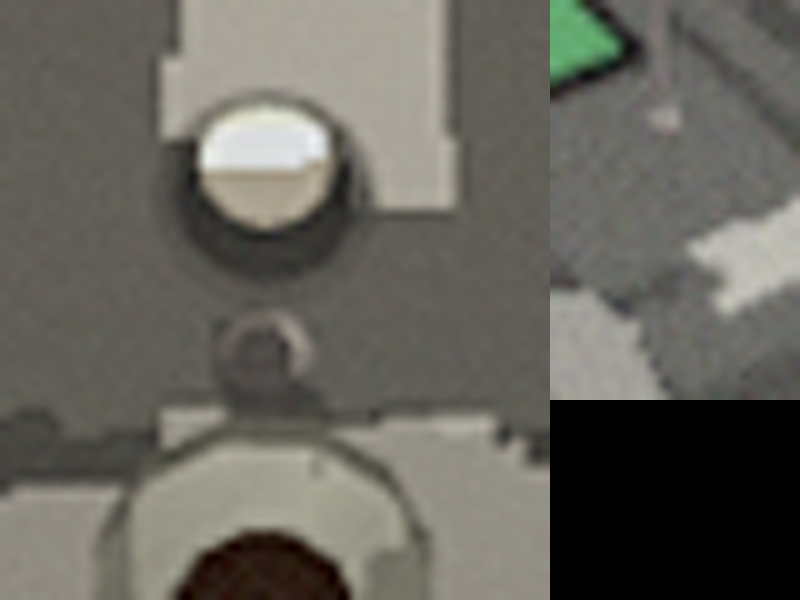

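```bash
python3 - <<'E'
from h import *
im,P=load('pics/w4.png');p,R,s=pose()
h=onz(P,(316.6,233.5),.05);b=onz(P,(316.6,250.2),p[2]-.0963+.003)
print(p,h,b,h-b,R.T@(h-b)*100)
E
```

```text
[ 0.45402561 -0.00872025  0.17891279] [ 0.45479634 -0.007653    0.05      ] [ 0.45238136 -0.00743887  0.08561279] [ 0.00241498 -0.00021413 -0.03561279] [0.23923657 0.00532884 3.56149197]
```

>>> send_rows(increments=[[0.5, [0.2, 0, 0], [0, 0, 0]], [0.5, [0, 0, 1], [0, 0, 0]], [0.5, [0, 0, 1], [0, 0, 0]], [0.5, [0, 0, 0.7], [0, 0, 0]], [0.5, [0, 0, 0], [0, 0, 0]]])

```text
clock: 13.0
position: [0.4545, -0.0096, 0.1498]
ee_rot: [3.139, -0.112, -0.004]
force: [0.2, -0.5, -0.1]
width: 0.104
gripper_force: 30.0
```

>>> send_rows(increments=[[0.5, [0, 0, 0.4], [0, 0, 0]], [0.5, [0, 0, 0.3], [0, 0, 0]], [0.5, [0, 0, 0.3], [0, 0, 0]], [0.5, [0, 0, 0.2], [0, 0, 0]], [0.5, [0, 0, 0], [0, 0, 0]]])

```text
clock: 13.5
position: [0.4554, -0.0095, 0.139]
ee_rot: [3.14, -0.112, -0.001]
force: [-0.3, -0.2, -0.2]
width: 0.101
gripper_force: 30.0
```

```bash
python3 - <<'E'
from h import *
p,R,s=pose();print(p,p[2]-.0963,s['force'],s['clock'])
E
```

```text
[ 0.45542505 -0.00954967  0.1390002 ] 0.04270020490567933 [-0.29114148 -0.24957182 -0.21487957] 13.5
```

>>> send_rows(increments=[[0.5, [0, 0, 0.2], [0, 0, 0]], [0.5, [0, 0, 0.2], [0, 0, 0]], [0.5, [0, 0, 0.1], [0, 0, 0]], [0.5, [0, 0, 0.1], [0, 0, 0]], [0.5, [0, 0, 0], [0, 0, 0]]])

```text
clock: 14.0
position: [0.4556, -0.0095, 0.1332]
ee_rot: [3.14, -0.112, -0.0]
force: [-0.5, 0.1, 1.8]
width: 0.103
gripper_force: 30.0
```

>>> send_rows(increments=[[0.5, [0, 0, 0.1], [0, 0, 0]], [0.5, [0, 0, 0.1], [0, 0, 0]], [0.5, [0, 0, 0.1], [0, 0, 0]], [0.5, [0, 0, 0], [0, 0, 0]]])

```text
clock: 14.4
position: [0.4557, -0.0095, 0.1302]
ee_rot: [3.14, -0.112, 0.0]
force: [0.2, 0.2, 2.3]
width: 0.101
gripper_force: 30.0
```

>>> send_rows(increments=[[0.5, [0, 0, 0.1], [0, 0, 0]], [0.5, [0, 0, 0.05], [0, 0, 0]], [0.5, [0, 0, 0], [0, 0, 0]]])

```text
clock: 14.7
position: [0.4557, -0.0095, 0.1288]
ee_rot: [3.14, -0.112, 0.0]
force: [-0.4, 0.4, 3.6]
width: 0.106
gripper_force: 30.0
```

>>> send_rows(increments=[[0.5, [0, 0, 0.05], [0, 0, 0]], [0.5, [0, 0, 0], [0, 0, 0]], [0.5, [0, 0, 0], [0, 0, 0]]])

```text
clock: 15.0
position: [0.4558, -0.0095, 0.1285]
ee_rot: [3.14, -0.112, 0.001]
force: [-0.7, -0.3, 7.9]
width: 0.1
gripper_force: 30.0
```

The force has jumped to 7.9 N, so the button is on its stop. I'll hold here and check it stays steady before handing in.

>>> send_rows(increments=[[0.5, [0, 0, 0], [0, 0, 0]], [0.5, [0, 0, 0], [0, 0, 0]], [0.5, [0, 0, 0], [0, 0, 0]], [0.5, [0, 0, 0], [0, 0, 0]], [0.5, [0, 0, 0], [0, 0, 0]]])

```text
clock: 15.5
position: [0.4558, -0.0095, 0.1286]
ee_rot: [3.14, -0.112, 0.001]
force: [-0.6, -0.6, 7.3]
width: 0.102
gripper_force: 30.0
```

```bash
python3 - <<'E'
from h import *
p,R,s=pose();print(p,p[2]-.0963,s['force'],s['gripper_force'])
sd,S=grab('side','pics/s6.png');cv2.imwrite('pics/c6.png',cv2.resize(sd[130:310,200:400,::-1],(660,594)))
E
```

```text
[ 0.45584716 -0.0095287   0.12855796] 0.03225796176929893 [-0.63763998 -0.55213336  7.26109317] 29.99941259622574
```

View pics/c6.png

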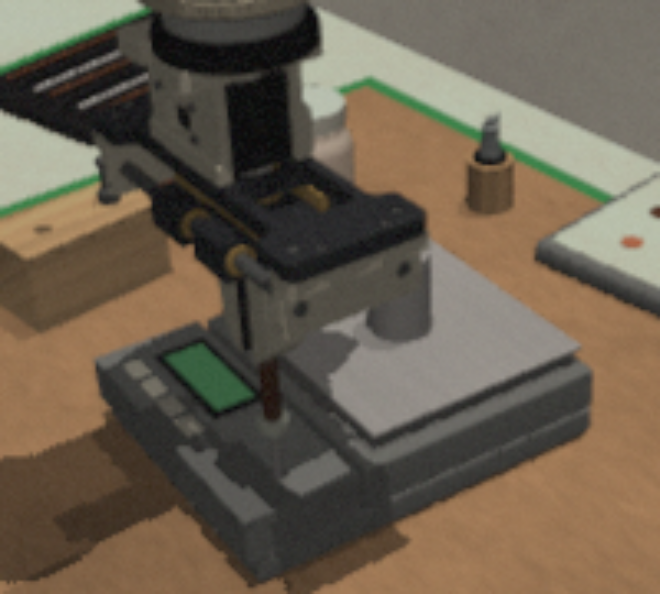

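The stylus is in the hole with its collar just above the panel. The tip is at about z = 0.032 m, the button's stop, and the weight still stands on the pan. Handing in.

```bash
python3 -c "
from cell import arm
print(arm.sign_off())"
```

```text
the job is handed in; nothing more can be done
None
```

I handed the job in with the 500 g weight standing upright in the middle of the pan and the gripped stylus holding the calibration button against its stop at about 7 N; sign-off gave no verdict.

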